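# Turn the pH probe round in the spring clip and lay it in the meter's trough

## Task

The green-capped pH probe was put away wrong way round: its cap is boxed in by the rack and only its sensor end sticks out. Pick it up by the sensor end, press it home in the spring clip and let go, then take hold of it by its green cap on the other side of the clip, pull it out and lay it in the meter's blue trough, sensor end in the trough and cap sticking out at the open end. Leave the yellow-capped probe in its slot.

Things in the scene. Friction and masses are not known exactly. Their poses are not given: they have to be found in the camera images.
- green_probe_mid (a point): Green-capped probe, 187 mm, ~90 g: its mid-length on the axis (balance point). x runs cap to sensor: green cap 22 wide x 16 high from x -95 to -32 mm, black shaft dia 16 to +70, grey tip to +92. Starts level, axis at z 36 mm, cap boxed in by a rack slot (walls to z 49; slots 110 mm apart); the rack ends at x +22, so grip the free shaft near +58 and lift straight up. Later grip the cap near -64.
- yellow_probe_mid (a point): Middle of the other probe, the same but with a yellow cap, in the rack's other slot. To be left alone.
- clip_seat (a point): Spring clip fixed on a dark 70 x 75 mm foot: two steel jaws, 26 mm long, open upward. Point: axis of a held shaft, 42 mm above the table; x (level) runs along it; the probe may point either way. It holds the shaft with the probe's middle here. Flared lips reach 24 mm above it, 40 mm wide. A shaft pressed straight down snaps in, lifted straight up comes out, each under 10 N.
- trough_mid (a point): Middle of the blue-walled trough before the black meter, 36 mm above the table: axis height of a probe lying in it. x (level) runs from the open end to the meter. Inside 36 mm wide, floor at z 28 mm, walls to z 50 mm from x -70 to +62, end wall at +59, bare floor juts to -84. Probe belongs with x axis along this one, its middle at x -50 mm, cap sticking out over the table.

How it is judged:
By the outcome, as a careful person would: the job done as asked, in the order asked, and still so for the second after the job is handed in, with the robot touching nothing.
It also fails if it takes over 48 s, if anything falls off the work surface, if the arm or the gripper's body presses on something with over 40 N, if the wrist force passes 120 N, or if a joint passes its speed limit or range.

## Robot

A 6-joint arm with a two-finger parallel gripper is mounted at the origin on the work surface. World frame = base frame: x ahead of the robot, y to its left, z up, the work surface at z = 0. Lengths are in m, angles in rad, forces in N, time in s.
With the tool pointing down it reaches from about 0.4 to 0.825 m from the base axis. Payload 7 kg.
Tool frame: the origin (TCP) lies on the centre line of the jaws, within the pads' length; the fingertips stand 22 mm ahead of it and the grasp point (between the pads) lies 3 mm ahead of it; z points along the fingers, y is the direction in which the jaws open and shut (so a half turn about z gives the same grasp; the last joint's range is limited). The gripper opens to 88 mm and grips with 3 to 60 N. Pads are 19 mm wide; open, the fingers measure 130 mm over their backs; the gripper's body (78 mm by 193 mm) begins 47 mm behind the grasp point.
Start: joints at [1.628, 0.359, 0.012, 0, -1.224, -0.288], TCP at [0.154, 0.657, 0.249] pointing down, gripper open.
Joint ranges: [-3.07, 3.07], [-1.43, 2.12], [-1.02, 1.25], [-3.03, 1.67], [-3.05, -0], [-3.03, 3.03]. Speed limits (rad/s): [2.39, 2.39, 3.01, 3.14, 3.14, 3.14].

## Interface

Orientations are given as [roll, pitch, yaw] about the fixed x, y, z axes, in that order (R = Rz(yaw) Ry(pitch) Rx(roll)).
In Python, from station import arm gives the robot as it stands. The module is installed in compiled form; this text tells all that it offers.
- The arm moves only by the tool arm_command, never from a script. Its argument "motion" is a list of rows, each a list of 3 entries, a list of its own where there are three numbers: the shift along the tool's x, y, z in mm, then the turn, a rotation vector about the tool's x, y, z in degrees, then the opening, from 0 (shut) to 1 (fully open). In form: [[[tx, ty, tz], [wx, wy, wz], grip], ...]. A call has 1 to 20 rows; each row shifts and turns the commanded pose from where the row before left it, along the tool's axes as they then stand; what a row does not reach is not made up. A row lasts 1/12 s, in which the tool goes at most 41.7 mm and 7.16 degrees, less where a joint would pass 70% of its speed; a pose out of reach is approached as far as the arm can. A call is refused whole if a number of a shift passes 41.7 or a number of a turn 7.16, either way. A call with a gripper value outside its range is refused whole. The fingers move at their own pace and stop on an object; "newtons" is the grip in N (left out, the last holds). Time passes only in rows, so rows that do not move let the fingers close. It gives the time, the measured TCP pose, the force and the opening at its end, in the units of the state.
- arm.get_state(): the state, without advancing time (a new reading comes with each control period).
- arm.grab_frame(name): name is "side" or "top"; returns the picture (480x640x3 uint8, red, green, blue); there is no depth.
- arm.camera_info(name): a dict with "fov_y" (degrees; the focal length in pixels is half the picture's height over the tangent of half this angle, whatever the lens; pixels are square), "cx", "cy" (the principal point, pixels), "view" (4x4, takes a point from world to camera coordinates). Camera axes: x right, y down, z forward; pixel columns grow to the right and rows downward; lengths in m; the calibration is good to about 2 mm. A picture is of the moment at which its call begins. camera_info takes no time and is no camera call.
- arm.job_done(): hands the job in, once; it reports no verdict.
The state is a dict: "t": time; "q": joint angles; "qd": joint speeds; "joint_efforts": joint torques, N m; "eef_pos": TCP position; "ee_rot": TCP orientation; "force": force on the tool from outside, world axes, zero at the start; "moment": the same for the moment, N m; "width": finger opening in m.
Only numpy, scipy, OpenCV 4.12 (cv2) and the standard library are available. Lean on these libraries where they do the work, as an engineer would, in place of code of your own. Each camera call takes 0.05 s, during which the arm holds its last target. There are 200 camera calls.

## Working session

There is one attempt and no reset: what is moved stays moved. The work goes in short steps, Python scripts to look and compute and a tool call to move; the robot and the scene stay as the last step left them, time stands still between calls to the robot, and variables do not carry over. Pictures are saved under pics/ and viewed, on a budget of 10 in all, crops included, one or two more only if the job needs it, and the job is handed in when it is done.

Besides the shell and the picture viewer there is one more tool, called in YAML: its name, and indented under it one key for each argument. arm_command: Moves the arm, as the interface text tells. Its arguments: {"type":"object","properties":{"motion":{"type":"array","items":{"type":"array"}},"newtons":{"type":"number"}},"required":["motion"]}

```bash
mkdir -p pics
python3 - <<'E'
from station import arm
import cv2, numpy as np
for n in("top","side"):
    f=arm.grab_frame(n); cv2.imwrite(f"pics/{n}0.png",f[:,:,::-1]); i=arm.camera_info(n); print(n,i['fov_y'],i['cx'],i['cy'],[k for k in i]); print(np.round(i['view'],4))
s=arm.get_state(); print(s['t'],s['eef_pos'],s['ee_rot'],s['width'])
E
```

```text
top 49.2414458461342 323.7273958864818 233.80527275304217 ['fov_y', 'cx', 'cy', 'view']
[[-0.0106 -0.9997 -0.0227  0.0399]
 [-0.9968  0.0123 -0.0784  0.4983]
 [ 0.0786  0.0218 -0.9967  0.9511]
 [ 0.      0.      0.      1.    ]]
side 55.446437321794235 330.46615648997425 231.29990890787312 ['fov_y', 'cx', 'cy', 'view']
[[-0.7939 -0.6081 -0.0046  0.4063]
 [-0.3727  0.4925 -0.7864  0.2255]
 [ 0.4804 -0.6226 -0.6177  0.6733]
 [ 0.      0.      0.      1.    ]]
0.1 [0.15432444 0.65670784 0.24770887] [ 3.14010132e+00 -1.39376746e-04 -2.30878748e-01] 0.08788786117205775
```

View pics/top0.png

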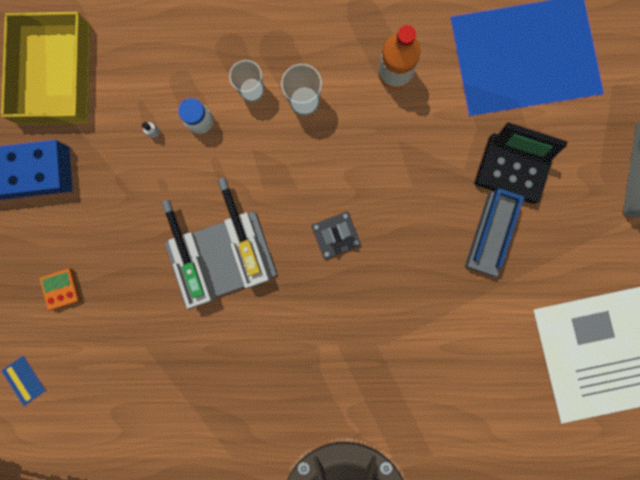

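View pics/side0.png

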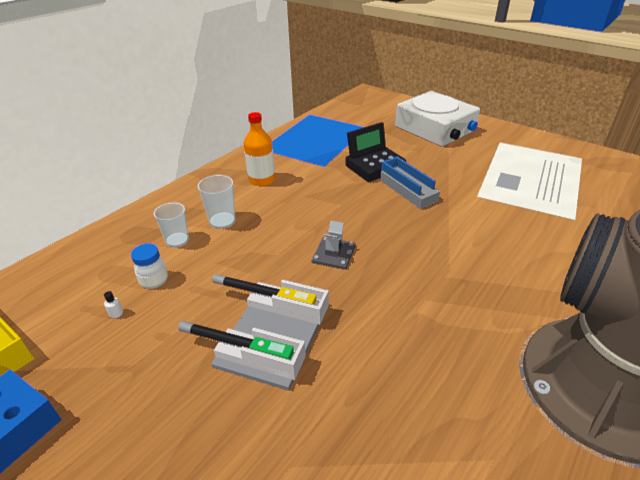

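The top view shows the green probe with its tip at about (167,203) and cap at (195,283), the clip at (337,236), and the trough from (485,268) to (510,195). The side view agrees, with the yellow probe in the slot nearer the clip.

```bash
cat > h.py <<'E'
from station import arm
import cv2, numpy as np
def cam(n):
    i=arm.camera_info(n); return 240/np.tan(np.radians(i['fov_y']/2)),i['cx'],i['cy'],np.array(i['view'])
def ray(n,uv,z):
    f,cx,cy,V=cam(n); R,t=V[:3,:3],V[:3,3]; c=-R.T@t
    d=R.T@np.array([(uv[0]-cx)/f,(uv[1]-cy)/f,1]); return c+d*(z-c[2])/d[2]
def proj(n,p):
    f,cx,cy,V=cam(n); q=V[:3,:3]@np.array(p)+V[:3,3]; return np.array([cx+f*q[0]/q[2],cy+f*q[1]/q[2]])
def blobs(m,amin=30):
    n,l,s,c=cv2.connectedComponentsWithStats(m.astype(np.uint8)); return [(s[k],c[k],l==k) for k in range(1,n) if s[k][4]>=amin]
E
python3 - <<'E'
from h import *
T=cv2.imread('pics/top0.png');S=cv2.imread('pics/side0.png')
def crop(I,x,y,w,h,k): return cv2.resize(I[y:y+h,x:x+w],None,fx=k,fy=k,interpolation=cv2.INTER_CUBIC)
o=np.zeros((600,800,3),np.uint8)
a=crop(T,305,205,65,60,6);o[:360,:390]=a
a=crop(S,305,215,60,60,6);o[:360,400:760]=a
a=crop(T,455,180,80,100,2.4);o[360:600,:192]=a
a=crop(T,150,170,130,140,1.7)[:238];o[360:360+a.shape[0],200:200+a.shape[1]]=a
a=crop(S,370,145,80,70,3.4)[:238];o[360:360+a.shape[0],440:440+a.shape[1]]=a
cv2.imwrite('pics/m.png',o)
for n,I in(("top",T),("side",S)):
    H=cv2.cvtColor(I,cv2.COLOR_BGR2HSV);h,s,v=cv2.split(H)
    for nm,m in(("green",(h>55)&(h<85)&(s>150)),("black",(v<40)),("blue",(h>100)&(h<125)&(s>120)),("yellow",(h>22)&(h<32)&(s>190)&(v>150))):
        for st,c,mm in blobs(m,40):
            if n=="top" and st[0]>100 and st[1]>100 and st[1]<320 or n=="side":
                r=cv2.minAreaRect(np.argwhere(mm)[:,::-1].astype(np.float32)); print(n,nm,st,np.round(c,1),np.round(cv2.boxPoints(r)).tolist())
E
```

```text
top green [183 262  14  18  98] [189.5 269.9] [[182.0, 264.0], [192.0, 261.0], [197.0, 276.0], [187.0, 279.0]]
top green [192 286  11  11  44] [197.5 292.5] [[190.0, 291.0], [200.0, 286.0], [203.0, 292.0], [194.0, 297.0]]
top black [ 475  124   91   79 2812] [517.  161.6] [[474.0, 184.0], [496.0, 119.0], [566.0, 142.0], [544.0, 207.0]]
top black [224 190  22  51 254] [234.5 215.1] [[223.0, 191.0], [229.0, 189.0], [246.0, 238.0], [240.0, 240.0]]
top black [167 212  23  51 278] [178.3 236.7] [[166.0, 213.0], [173.0, 211.0], [190.0, 261.0], [184.0, 263.0]]
top blue [474 188  52  80 830] [500.4 222.2] [[470.0, 257.0], [495.0, 185.0], [525.0, 196.0], [500.0, 268.0]]
side green [249 337  44  22 363] [270.9 347.9] [[248.0, 348.0], [252.0, 335.0], [294.0, 346.0], [290.0, 359.0]]
side black [348 123  39  36 567] [365.3 142.3] [[343.0, 135.0], [382.0, 123.0], [389.0, 148.0], [350.0, 160.0]]
side black [450 129  10  10  61] [454.6 134. ] [[449.0, 136.0], [453.0, 128.0], [460.0, 132.0], [456.0, 140.0]]
side black [346 158  35  23 292] [363.5 170.8] [[343.0, 176.0], [346.0, 158.0], [381.0, 164.0]
[... 774 characters left out ...]
63.0, 127.0], [353.0, 173.0]]
side blue [468 121   9  10  71] [472.1 125.2] [[468.0, 121.0], [476.0, 121.0], [476.0, 130.0], [468.0, 130.0]]
side blue [381 156  54  39 822] [406.  173.7] [[378.0, 167.0], [390.0, 150.0], [437.0, 182.0], [425.0, 199.0]]
side blue [131 244  28  22 485] [144.8 254.4] [[131.0, 244.0], [158.0, 244.0], [158.0, 265.0], [131.0, 265.0]]
side blue [   0  370   61  103 3594] [ 21.4 417.5] [[-47.0, 418.0], [16.0, 363.0], [63.0, 418.0], [0.0, 472.0]]
side yellow [277 287  39  17 213] [295.5 295.3] [[277.0, 295.0], [279.0, 286.0], [315.0, 295.0], [313.0, 304.0]]
side yellow [   0  317   34   54 1042] [ 11.9 348.1] [[-22.0, 332.0], [4.0, 314.0], [34.0, 358.0], [8.0, 376.0]]
```

View pics/m.png

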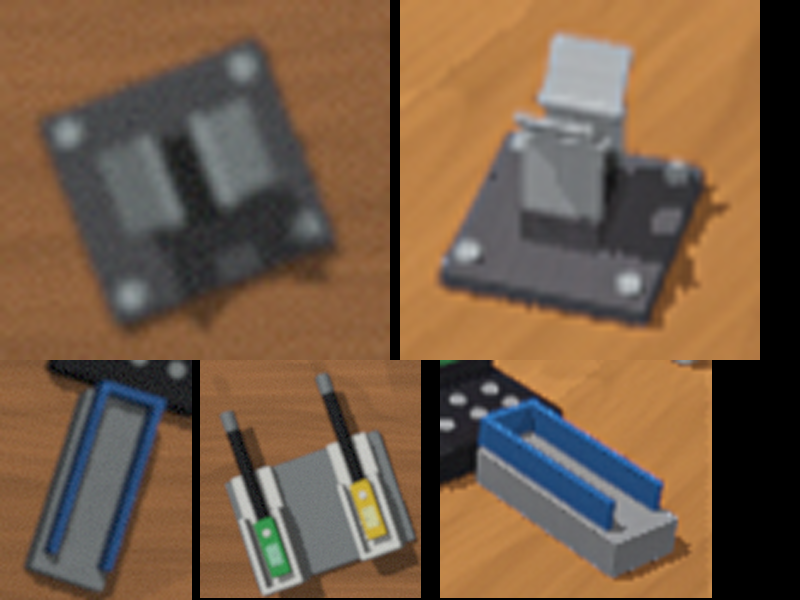

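The mosaic shows the clip from above with its slot near crop (186,171), which is image pixel (336.0,233.5), running nearly parallel to the probes. The trough's open end faces the robot.

```bash
cat > m.py <<'E'
from h import *
r=lambda a:np.round(np.array(a)*1000,1)
c=lambda x,y:(305+x/6-.42,205+y/6-.42)   # top clip crop -> px (resize half-pixel)
L=[c(98,152),c(130,237)];R=[c(245,98),c(272,188)];li=[c(150,137),c(185,222)];ri=[c(190,118),c(218,207)]
q=[ray("top",p,.066) for p in L+R];print("clip outer centre",r(np.mean(q,0)),"yaw",[np.degrees(np.arctan2(*(q[i]-q[i+1])[[1,0]])).round(1) for i in(0,2)],"width",r(np.linalg.norm((q[0]+q[1]-q[2]-q[3])/2)))
q=[ray("top",p,.054) for p in li+ri];print("clip inner centre",r(np.mean(q,0)),[np.degrees(np.arctan2(*(q[i]-q[i+1])[[1,0]])).round(1) for i in(0,2)])
f=[ray("top",c(*p),.008) for p in((42,122),(255,40),(335,250),(120,328))];print("foot",r(np.mean(f,0)),np.degrees(np.arctan2(*(f[0]-f[3])[[1,0]])),np.degrees(np.arctan2(*(f[1]-f[2])[[1,0]])), r(np.linalg.norm(f[0]-f[1])),r(np.linalg.norm(f[0]-f[3])))
print("side clip",r(ray("side",(333.4,228.2),.066)))
T=cv2.imread('pics/top0.png');H=cv2.cvtColor(T,cv2.COLOR_BGR2HSV);h,s,v=cv2.split(H)
for nm,bx in(("green",(160,205,35,65)),("yellow",(218,185,32,60))):
    x,y,w,hh=bx;m=np.zeros(v.shape,bool);m[y:y+hh,x:x+w]=v[y:y+hh,x:x+w]<45
    b=max(blobs(m),key=lambda b:b[0][4]);P=np.argwhere(b[2])[:,::-1]
    W=np.array([ray("top",p,.036) for p in P]);mu=W.mean(0);u=np.linalg.svd(W-mu)[2][0] if 0 else np.linalg.svd((W-mu)[:, :2],full_matrices=False)[2][0]
    u=u*np.sign(u[0]);t=(W-mu)[:,:2]@u;print(nm,"shaft centroid",r(mu),"yaw",np.degrees(np.arctan2(u[1],u[0])).round(2),"extent",r([t.min(),t.max()]), "mid(cent-19)",r(mu[:2]-.019*u))
c2=lambda x,y:(455+x/2.4-.3,180+(y-360)/2.4-.3)
a,b=ray("top",c2(48,556),.05),ray("top",c2(112,572),.05)
for nm,p in(("farL",(105,382)),("farR",(165,402)),("nearL",(47,555)),("nearR",(112,572))):print(nm,r(ray("top",c2(*p),.05)))
o=np.zeros((600,800,3),np.uint8)
o[:600,:400]=cv2.resize(T[180:280,462:529],(400,600),interpolation=cv2.INTER_CUBIC)
S=cv2.imread('pics/side0.png');o[:420,400:]=cv2.resize(S[150:205,378:430],(400,420),interpolation=cv2.INTER_CUBIC)
cv2.imwrite('pics/tr.png',o)
E
python3 m.py
```

```text
clip outer centre [496.8  12.1  66. ] yaw [np.float64(20.0), np.float64(15.8)] width 45.1
clip inner centre [497.1  12.3  54. ] [np.float64(21.6), np.float64(16.7)]
foot [496.4  11.6   8. ] 20.13949638756859 19.91608572542413 71.6 69.0
side clip [496.1  11.   66. ]
green shaft centroid [496.2 301.2  36. ] yaw 19.96 extent [-49.8  48.7] mid(cent-19) [478.3 294.7]
yellow shaft centroid [536.  198.2  36. ] yaw 19.29 extent [-49.8  47.8] mid(cent-19) [518.  191.9]
farL [ 573.4 -281.1   50. ]
farR [ 557.7 -325.    50. ]
nearL [ 444.6 -233.7   50. ]
nearR [ 431.5 -281.    50. ]
```

View pics/tr.png

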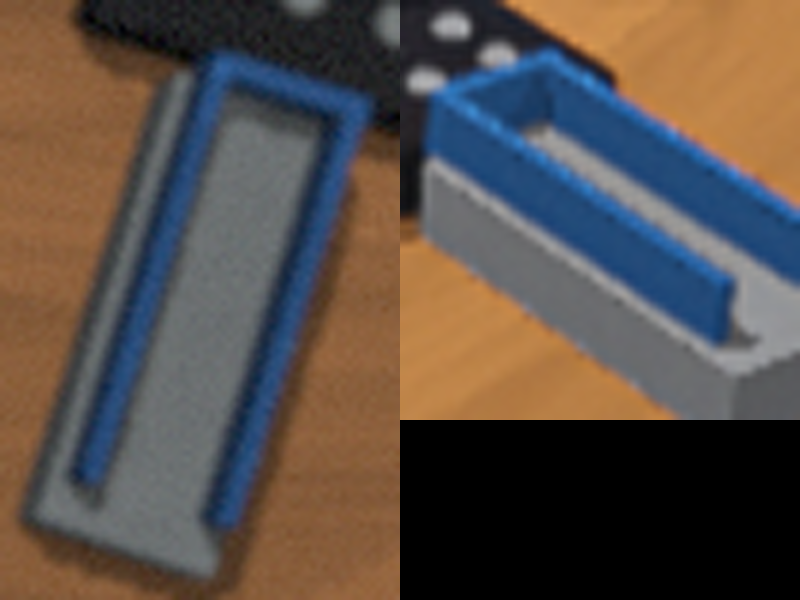

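The close-up shows the left wall's inner top edge running from crop (103,480) to (222,95). The right wall's outer top edge runs from (240,525) to (372,98), and the far outer corners are (215,52) and (372,98).

Run:
```python
from h import *
r=lambda a:np.round(np.array(a)*1000,1)
c=lambda x,y:(462+x*67/400-.42,180+y/6-.42)
Ln,Lf,Rn,Rf=[ray("top",c(*p),.05)[:2] for p in((103,480),(222,95),(240,525),(372,98))]
for a,b,off in((Ln,Lf,-.018),(Rn,Rf,.021)):
    u=(b-a)/np.linalg.norm(b-a);n=np.array([-u[1],u[0]]);print("yaw",np.degrees(np.arctan2(u[1],u[0])),"len",r(np.linalg.norm(b-a)),"centre pts",r(a+off*n),r(b+off*n))
d=lambda x,y:(378+x*52/400-.43-52,150+y*55/420-.43)
# side: near wall (left, +y) outer top corner far-left (430,100), near end top (735,275); d uses x-400
for p in((430,98),(735,278),(550,50)):print("side",r(ray("side",(378+(p[0]-400)*.13-.43,150+p[1]*.131-.43),.05)))
t=[ray("top",c(*p),.028)[:2] for p in((215,578),)];print("floor corner R near",r(t))
s=arm.get_state();print(s['t'],s['eef_pos'],s['q'])
```

```text
yaw -18.97317859797489 len 121.1 centre pts [ 441.1 -258.8] [ 555.7 -298.2]
yaw -19.150405491655693 len 134.2 centre pts [ 440.1 -262. ] [ 566.9 -306. ]
side [ 572.  -279.4   50. ]
side [ 446.  -243.7   50. ]
side [ 558.2 -328.3   50. ]
floor corner R near [[ 417.6 -280.6]]
0.1 [0.15432444 0.65670784 0.24770887] [ 1.62812217e+00  3.59325334e-01  1.11483126e-02 -3.08620561e-04
 -1.22408876e+00 -2.88099614e-01]
```

arm_command:
  motion:
    - [[0,0,0],[0,0,-6.6],0.7]
    - [[0,0,0],[0,0,-6.6],0.7]
    - [[0,0,0],[0,0,-6.6],0.7]
    - [[0,0,0],[0,0,-6.6],0.7]
    - [[0,0,0],[0,0,-6.6],0.7]
    - [[15,30,0],[0,0,0],0.7]
    - [[15,30,0],[0,0,0],0.7]
    - [[15,30,0],[0,0,0],0.7]
    - [[15,30,0],[0,0,0],0.7]
    - [[15,30,0],[0,0,0],0.7]
    - [[15,30,0],[0,0,0],0.7]
    - [[15,30,0],[0,0,0],0.7]
    - [[15,30,0],[0,0,0],0.7]
    - [[15,30,0],[0,0,0],0.7]
    - [[15,30,0],[0,0,0],0.7]
    - [[15,30,0],[0,0,0],0.7]
    - [[15,30,0],[0,0,0],0.7]
    - [[15,30,0],[0,0,0],0.7]
    - [[15,30,0],[0,0,0],0.7]
    - [[0,0,0],[0,0,0],0.7]
  newtons: 55

```text
t: 1.77
eef_pos: [0.4969, 0.3292, 0.248]
ee_rot: [3.14, 0.001, 0.342]
force: [0.0, 0.5, -0.6]
width: 0.0614
```

```bash
cat > go.py <<'E'
import sys;from h import *
from scipy.spatial.transform import Rotation as R
# args: target x y z(mm) of TCP, yaw deg -> shift in tool axes after the turn is made, and turn
x,y,z,yaw=map(float,sys.argv[1:5]);s=arm.get_state()
Rc=R.from_euler('xyz',s['ee_rot']);Rt=R.from_euler('xyz',[np.pi,0,np.radians(yaw)])
print("t",s['t'],"pos",np.round(s['eef_pos']*1000 if hasattr(s['eef_pos'],'shape') else np.array(s['eef_pos'])*1000,1),"rot",np.round(np.degrees(s['ee_rot']),2),"F",np.round(s['force'],1),"M",np.round(s['moment'],2),"w",round(s['width']*1000,1))
print("turn deg",np.round(np.degrees((Rc.inv()*Rt).as_rotvec()),2),"shift (target axes)",np.round(Rt.inv().apply(np.array([x,y,z])-np.array(s['eef_pos'])*1000),1))
E
python3 go.py 525.3 311.8 39 20
```

```text
t 1.7667 pos [496.9 329.2 248. ] rot [1.7992e+02 5.0000e-02 1.9570e+01] F [ 0.   0.5 -0.6] M [0.05 0.04 0.01] w 61.4
turn deg [ 0.08  0.05 -0.42] shift (target axes) [ 20.8  26.1 209. ]
```

arm_command:
  motion:
    - [[10,13,0],[0,0,-0.4],0.7]
    - [[11,13,0],[0,0,0],0.7]
    - [[0,0,30],[0,0,0],0.7]
    - [[0,0,30],[0,0,0],0.7]
    - [[0,0,30],[0,0,0],0.7]
    - [[0,0,30],[0,0,0],0.7]
    - [[0,0,0],[0,0,0],0.7]
    - [[0,0,0],[0,0,0],0.7]

```text
t: 2.43
eef_pos: [0.522, 0.3149, 0.1273]
ee_rot: [3.139, 0.004, 0.352]
force: [-0.1, 0.8, 1.2]
width: 0.0613
```

```bash
python3 go.py 525.3 311.8 39 20; python3 -c "
from h import *
a=arm.grab_frame('top')[:,:,::-1];b=arm.grab_frame('side')[:,:,::-1]
o=np.hstack([cv2.resize(a[130:310,100:300],(400,360)),cv2.resize(b[230:410,140:340],(400,360))]);cv2.imwrite('pics/g1.png',o)"
```

```text
t 2.4333 pos [522.  314.9 127.3] rot [179.88   0.2   20.19] F [-0.1  0.8  1.2] M [-0.04 -0.11 -0.01] w 61.3
turn deg [0.12 0.2  0.19] shift (target axes) [ 2.   4.1 88.3]
```

View pics/g1.png

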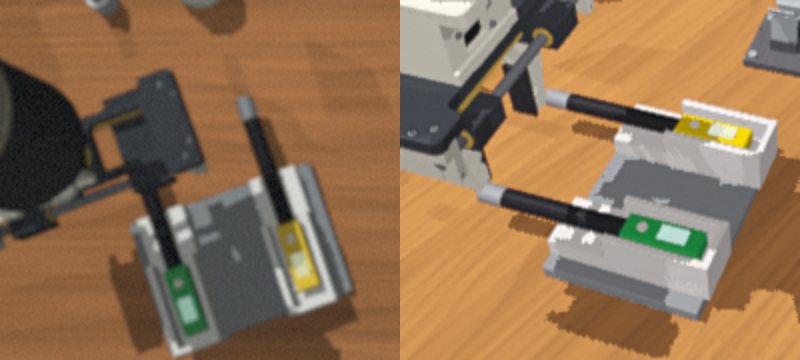

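The gripper hangs over the free end of the green shaft and is clear of the yellow probe; it still needs about 2 and 4 mm sideways.

arm_command:
  motion:
    - [[2,4,0],[0,0,0],0.7]
    - [[0,0,20],[0,0,0],0.7]
    - [[0,0,20],[0,0,0],0.7]
    - [[0,0,20],[0,0,0],0.7]
    - [[0,0,15],[0,0,0],0.7]
    - [[0,0,13],[0,0,0],0.7]
    - [[0,0,0],[0,0,0],0.7]
    - [[0,0,0],[0,0,0],0.7]

```text
t: 3.2
eef_pos: [0.5266, 0.3129, 0.0416]
ee_rot: [-3.141, -0.001, 0.352]
force: [1.1, -0.5, 0.8]
width: 0.0609
```

```bash
python3 go.py 525.3 311.8 39 20
```

```text
t 3.2 pos [526.6 312.9  41.6] rot [-1.7999e+02 -5.0000e-02  2.0190e+01] F [ 1.1 -0.5  0.8] M [-0.03 -0.03  0.07] w 60.9
turn deg [-0.01 -0.05  0.19] shift (target axes) [-1.6  0.6  2.6]
```

arm_command:
  motion:
    - [[0,0.5,2.5],[0,0,0],0.7]
    - [[0,0,0],[0,0,0],0.4]
    - [[0,0,0],[0,0,0],0.2]
    - [[0,0,0],[0,0,0],0]
    - [[0,0,0],[0,0,0],0]
    - [[0,0,0],[0,0,0],0]
    - [[0,0,0],[0,0,0],0]
    - [[0,0,0],[0,0,0],0]
    - [[0,0,0],[0,0,0],0]
  newtons: 58

```text
t: 3.95
eef_pos: [0.5262, 0.3121, 0.038]
ee_rot: [3.142, 0.0, 0.352]
force: [0.1, 0.1, 1.1]
width: 0.0146
```

```bash
python3 go.py 525.3 311.8 39 20
```

```text
t 3.95 pos [526.2 312.1  38. ] rot [180.     0.    20.18] F [0.1 0.1 1.1] M [-0.07 -0.06  0.01] w 14.6
turn deg [0.   0.   0.18] shift (target axes) [-0.9 -0.  -1. ]
```

arm_command:
  motion:
    - [[0,0,-5],[0,0,0],0]
    - [[0,0,-10],[0,0,0],0]
    - [[0,0,-15],[0,0,0],0]
    - [[0,0,-20],[0,0,0],0]
    - [[0,0,-20],[0,0,0],0]
    - [[0,0,-20],[0,0,0],0]
    - [[0,0,-15],[0,0,0],0]
    - [[0,0,0],[0,0,0],0]
    - [[0,0,0],[0,0,0],0]

```text
t: 4.7
eef_pos: [0.5265, 0.3125, 0.1446]
ee_rot: [-3.14, -0.002, 0.352]
force: [-0.4, 0.0, -1.1]
width: 0.0144
```

```bash
python3 go.py 544.6 29.4 120 20
```

```text
t 4.7 pos [526.5 312.5 144.6] rot [-1.7992e+02 -1.4000e-01  2.0180e+01] F [-0.4  0.  -1.1] M [-0.05  0.02 -0.03] w 14.4
turn deg [-0.08 -0.14  0.18] shift (target axes) [-79.8 272.3  24.6]
```

arm_command:
  motion:
    - [[-4,14,0],[0,0,0],0]
    - [[-7,24,0],[0,0,0],0]
    - [[-7,24,0],[0,0,0],0]
    - [[-7,24,0],[0,0,0],0]
    - [[-7,24,0],[0,0,0],0]
    - [[-7,24,0],[0,0,0],0]
    - [[-7,24,0],[0,0,0],0]
    - [[-7,24,0],[0,0,0],0]
    - [[-7,24,0],[0,0,0],0]
    - [[-7,24,0],[0,0,0],0]
    - [[-7,24,0],[0,0,0],0]
    - [[-6,18,5],[0,0,0],0]
    - [[0,0,10],[0,0,0],0]
    - [[0,0,10],[0,0,0],0]
    - [[0,0,0],[0,0,0],0]
    - [[0,0,0],[0,0,0],0]

```text
t: 6.03
eef_pos: [0.5441, 0.0293, 0.1169]
ee_rot: [3.142, 0.003, 0.352]
force: [0.6, 1.2, -1.2]
width: 0.0145
```

```bash
python3 go.py 544.6 29.4 45 20; python3 -c "
from h import *
a=arm.grab_frame('top')[:,:,::-1];b=arm.grab_frame('side')[:,:,::-1]
cv2.imwrite('pics/a2.png',a);cv2.imwrite('pics/b2.png',b)
o=np.hstack([cv2.resize(a[150:300,250:400],(400,400)),cv2.resize(b[150:300,250:400],(400,400))]);cv2.imwrite('pics/g2.png',o)"
```

```text
t 6.0333 pos [544.1  29.3 116.9] rot [1.80e+02 1.50e-01 2.02e+01] F [ 0.6  1.2 -1.2] M [ 0.03 -0.12 -0.04] w 14.5
turn deg [0.   0.15 0.2 ] shift (target axes) [ 0.5  0.  71.9]
```

View pics/g2.png

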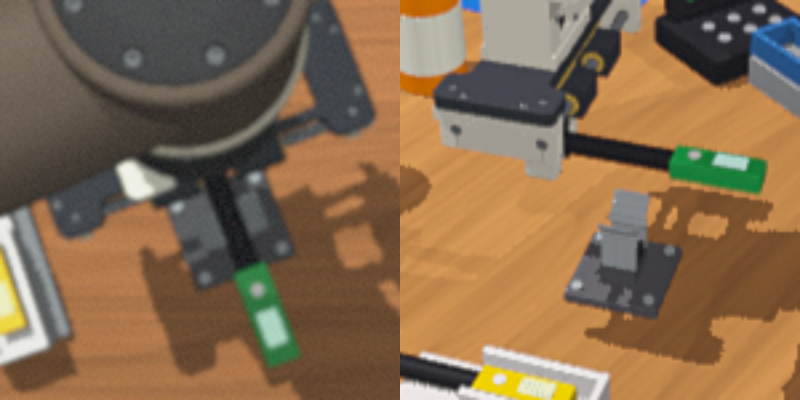

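The probe is level in the jaws, above the clip and parallel to it, with the cap towards the robot. I'll check the cap's position numerically across both views.

Run:
```python
from h import *
P=[];uv=[]
for n,fn in(("top","a2"),("side","b2")):
    I=cv2.imread(f'pics/{fn}.png');h,s,v=cv2.split(cv2.cvtColor(I,cv2.COLOR_BGR2HSV));m=((h>50)&(h<90)&(s>100)).astype(np.uint8)
    m=cv2.morphologyEx(m,cv2.MORPH_CLOSE,np.ones((9,9)))
    b=max(blobs(m),key=lambda b:b[0][4]);pts=np.argwhere(b[2])[:,::-1].astype(np.float32);r=cv2.minAreaRect(pts);print(n,r,b[0])
    B=cv2.boxPoints(r);
    if n=="top":
        W=np.array([ray("top",p,.122)*1000 for p in B]);print(np.round(W,1),"cap centre",W.mean(0).round(1),"yaw",[np.degrees(np.arctan2(*(W[i]-W[j])[[1,0]])).round(1) for i,j in((0,1),(1,2))])
    f,cx,cy,V=cam(n);P.append(np.array([[f,0,cx],[0,f,cy],[0,0,1]])@V[:3]);uv.append(np.array(r[0]))
X=cv2.triangulatePoints(P[0],P[1],uv[0].reshape(2,1),uv[1].reshape(2,1));print("tri",(X[:3,0]/X[3,0]*1000).round(1))
u=np.array([np.cos(np.radians(20)),np.sin(np.radians(20))]);print("expected",np.array([544.1,29.3])-(51+63.5)*u)
```

```text
top ((525.7723388671875, 145.16488647460938), (54.10892105102539, 16.947790145874023), 18.060474395751953) [499 134  54  28 730]
[[ 636.  -259.5  122. ]
 [ 663.2 -269.2  122. ]
 [ 633.3 -353.1  122. ]
 [ 606.3 -343.3  122. ]] cap centre [ 634.7 -306.3  122. ] yaw [np.float64(160.4), np.float64(70.4)]
side ((368.02398681640625, 212.8679962158203), (36.134864807128906, 12.253654479980469), 10.304845809936523) [350 205  37  17 377]
tri [ 721.8 -452.3 -262.5]
expected [436.50519492  -9.86130641]
```

Top picked up the meter's display; I'll restrict it to the region around the clip.

Run:
```python
from h import *
P=[];uv=[]
for n,fn in(("top","a2"),("side","b2")):
    I=cv2.imread(f'pics/{fn}.png');h,s,v=cv2.split(cv2.cvtColor(I,cv2.COLOR_BGR2HSV));m=((h>50)&(h<90)&(s>100)).astype(np.uint8)
    m[:,:330]=0;m[:,400:]=0
    m=cv2.morphologyEx(m,cv2.MORPH_CLOSE,np.ones((9,9)))
    b=max(blobs(m),key=lambda b:b[0][4]);pts=np.argwhere(b[2])[:,::-1].astype(np.float32);r=cv2.minAreaRect(pts);print(n,r,b[0])
    if n=="top":
        W=np.array([ray("top",p,.120)*1000 for p in cv2.boxPoints(r)]);print("cap centre",W.mean(0).round(1),"yaw",[np.degrees(np.arctan2(*(W[i]-W[j])[[1,0]])).round(1) for i,j in((0,1),(1,2))])
    f,cx,cy,V=cam(n);P.append(np.array([[f,0,cx],[0,f,cy],[0,0,1]])@V[:3]);uv.append(np.array(r[0]))
X=cv2.triangulatePoints(P[0],P[1],uv[0].reshape(2,1),uv[1].reshape(2,1));print("tri",(X[:3,0]/X[3,0]*1000).round(1))
```

```text
top ((349.3356018066406, 267.0616760253906), (38.74061965942383, 12.757485389709473), 69.44395446777344) [338 248  24  39 484]
cap centre [435.3  -9.7 120. ] yaw [np.float64(109.9), np.float64(19.7)]
side ((368.02398681640625, 212.8679962158203), (36.134864807128906, 12.253654479980469), 10.304845809936523) [350 205  37  17 377]
tri [434.9 -10.1 116.3]
```

arm_command:
  motion:
    - [[1.5,0,0],[0,0,0],0]
    - [[0,0,15],[0,0,0],0]
    - [[0,0,15],[0,0,0],0]
    - [[0,0,10],[0,0,0],0]
    - [[0,0,5],[0,0,0],0]
    - [[0,0,4],[0,0,0],0]
    - [[0,0,4],[0,0,0],0]
    - [[0,0,0],[0,0,0],0]
  newtons: 60

```text
t: 6.8
eef_pos: [0.5463, 0.0298, 0.0647]
ee_rot: [3.142, 0.0, 0.352]
force: [0.2, 0.2, -1.0]
width: 0.0147
```

arm_command:
  motion:
    - [[0,0,3],[0,0,0],0]
    - [[0,0,3],[0,0,0],0]
    - [[0,0,3],[0,0,0],0]
    - [[0,0,0],[0,0,0],0]

```text
t: 7.13
eef_pos: [0.5467, 0.0297, 0.0561]
ee_rot: [3.141, -0.0, 0.352]
force: [1.6, -0.5, 2.1]
width: 0.0146
```

arm_command:
  motion:
    - [[0,0,3],[0,0,0],0]
    - [[0,0,3],[0,0,0],0]
    - [[0,0,3],[0,0,0],0]
    - [[0,0,0],[0,0,0],0]

```text
t: 7.47
eef_pos: [0.5461, 0.0296, 0.0464]
ee_rot: [-3.141, 0.0, 0.352]
force: [1.9, -0.9, -1.7]
width: 0.0146
```

```bash
python3 go.py 546 30 45 20
```

```text
t 7.4667 pos [546.1  29.6  46.4] rot [-1.7999e+02  3.0000e-02  2.0160e+01] F [ 1.9 -0.9 -1.7] M [-0.21 -0.57  0.06] w 14.6
turn deg [-0.01  0.03  0.16] shift (target axes) [ 0.1 -0.4  1.4]
```

arm_command:
  motion:
    - [[0,0,1.5],[0,0,0],0]
    - [[0,0,0.5],[0,0,0],0]
    - [[0,0,0],[0,0,0],0]

```text
t: 7.72
eef_pos: [0.546, 0.0297, 0.0447]
ee_rot: [-3.141, 0.001, 0.352]
force: [-1.2, -0.8, -1.5]
width: 0.0145
```

```bash
python3 go.py 546 30 45 20; python3 -c "
from h import *
a=arm.grab_frame('top')[:,:,::-1];b=arm.grab_frame('side')[:,:,::-1]
cv2.imwrite('pics/a3.png',a);cv2.imwrite('pics/b3.png',b)
o=np.hstack([cv2.resize(a[200:300,300:400],(400,400)),cv2.resize(b[190:290,290:390],(400,400))]);cv2.imwrite('pics/g3.png',o)"
```

```text
t 7.7167 pos [546.   29.7  44.7] rot [-1.7999e+02  4.0000e-02  2.0160e+01] F [-1.2 -0.8 -1.5] M [-0.14 -0.01  0.02] w 14.5
turn deg [-0.01  0.04  0.16] shift (target axes) [ 0.1 -0.3 -0.3]
```

View pics/g3.png

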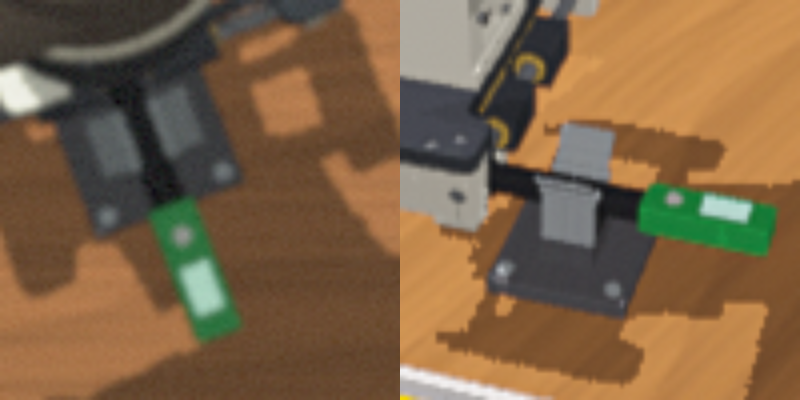

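The shaft is between the jaws with the cap clear on the robot side. I'll check its height, then let go.

```bash
cat > cap.py <<'E'
import sys;from h import *
P=[];uv=[];T=sys.argv[1];z=float(sys.argv[2]);w=[int(k) for k in sys.argv[3:]]
for k,(n,fn) in enumerate((("top","a"+T),("side","b"+T))):
    I=cv2.imread(f'pics/{fn}.png');h,s,v=cv2.split(cv2.cvtColor(I,cv2.COLOR_BGR2HSV));m=((h>50)&(h<90)&(s>100)).astype(np.uint8)
    x0,x1,y0,y1=w[4*k:4*k+4];M=np.zeros_like(m);M[y0:y1,x0:x1]=m[y0:y1,x0:x1]
    m=cv2.morphologyEx(M,cv2.MORPH_CLOSE,np.ones((9,9)))
    b=max(blobs(m),key=lambda b:b[0][4]);r=cv2.minAreaRect(np.argwhere(b[2])[:,::-1].astype(np.float32));print(n,np.round(r[0],1),np.round(r[1],1))
    if n=="top":
        W=np.array([ray("top",p,z)*1000 for p in cv2.boxPoints(r)]);print("cap centre",W.mean(0).round(1),"yaw",[np.degrees(np.arctan2(*(W[i]-W[j])[[1,0]])).round(1) for i,j in((0,1),(1,2))],"len",np.linalg.norm(W[0]-W[1]).round(1),np.linalg.norm(W[1]-W[2]).round(1))
    f,cx,cy,V=cam(n);P.append(np.array([[f,0,cx],[0,f,cy],[0,0,1]])@V[:3]);uv.append(np.array(r[0]))
X=cv2.triangulatePoints(P[0],P[1],uv[0].reshape(2,1),uv[1].reshape(2,1));print("tri",(X[:3,0]/X[3,0]*1000).round(1))
E
python3 cap.py 3 .048 330 400 230 300 330 400 200 300
```

```text
top [347.7 265.4] [38.2 11.6]
cap centre [439.4  -8.7  48. ] yaw [np.float64(110.2), np.float64(20.0)] len 20.8 68.2
side [365.9 244.3] [34.5 12.7]
tri [437.8  -9.8  42.1]
```

arm_command:
  motion:
    - [[0,0,0],[0,0,0],0.15]
    - [[0,0,0],[0,0,0],0.3]
    - [[0,0,0],[0,0,0],0.6]
    - [[0,0,0],[0,0,0],0.6]
    - [[0,0,0],[0,0,0],0.6]
    - [[0,0,0],[0,0,0],0.6]
    - [[0,0,-10],[0,0,0],0.6]
    - [[0,0,-20],[0,0,0],0.6]
    - [[0,0,-30],[0,0,0],0.6]
    - [[0,0,-30],[0,0,0],0.6]
    - [[0,0,-30],[0,0,0],0.6]
    - [[0,0,0],[0,0,0],0.6]

```text
t: 8.82
eef_pos: [0.5496, 0.0304, 0.1722]
ee_rot: [3.14, -0.01, 0.353]
force: [0.7, 0.3, 0.7]
width: 0.0529
```

```bash
python3 -c "
from h import *
a=arm.grab_frame('top')[:,:,::-1];b=arm.grab_frame('side')[:,:,::-1]
cv2.imwrite('pics/a4.png',a);cv2.imwrite('pics/b4.png',b)"; python3 cap.py 4 .048 330 400 230 300 330 400 200 300; python3 go.py 436.6 -9.9 100 20
```

```text
top [348.1 265.3] [37.8 11.8]
cap centre [439.5  -9.5  48. ] yaw [np.float64(110.2), np.float64(20.0)] len 21.3 67.5
side [365.9 243.9] [34.4 12.6]
tri [438.  -10.6  42.5]
t 8.9167 pos [547.1  30.1 167.3] rot [-179.99   -0.24   20.18] F [-0.   0.3 -0.6] M [-0.08  0.06  0.03] w 52.4
turn deg [-0.01 -0.24  0.18] shift (target axes) [-117.5   -0.2   67.3]
```

The cap stayed put on release (z about 42 mm), so the probe is held. Next is the cap grip.

arm_command:
  motion:
    - [[-16,0,0],[0,0,0],0.6]
    - [[-25,0,0],[0,0,0],0.6]
    - [[-25,0,0],[0,0,0],0.6]
    - [[-25,0,0],[0,0,0],0.6]
    - [[-25,0,0],[0,0,0],0.6]
    - [[0,0,20],[0,0,0],0.6]
    - [[0,0,20],[0,0,0],0.6]
    - [[0,0,20],[0,0,0],0.6]
    - [[0,0,0],[0,0,0],0.6]
    - [[0,0,0],[0,0,0],0.6]

```text
t: 9.75
eef_pos: [0.4364, -0.0108, 0.1043]
ee_rot: [3.141, 0.004, 0.352]
force: [0.6, -1.0, 0.4]
width: 0.0526
```

```bash
python3 go.py 438 -10 45 20
```

```text
t 9.75 pos [436.4 -10.8 104.3] rot [179.98   0.21  20.18] F [ 0.6 -1.   0.4] M [-0.02 -0.02  0.  ] w 52.6
turn deg [0.02 0.21 0.18] shift (target axes) [ 1.8 -0.2 59.3]
```

arm_command:
  motion:
    - [[1.5,0,15],[0,0,0],0.6]
    - [[0,0,15],[0,0,0],0.6]
    - [[0,0,15],[0,0,0],0.6]
    - [[0,0,12],[0,0,0],0.6]
    - [[0,0,3],[0,0,0],0.6]
    - [[0,0,0],[0,0,0],0.6]
    - [[0,0,0],[0,0,0],0.4]
    - [[0,0,0],[0,0,0],0.3]
    - [[0,0,0],[0,0,0],0.1]
    - [[0,0,0],[0,0,0],0.1]
    - [[0,0,0],[0,0,0],0]
    - [[0,0,0],[0,0,0],0]
    - [[0,0,0],[0,0,0],0]
  newtons: 60

```text
t: 10.83
eef_pos: [0.439, -0.0097, 0.0453]
ee_rot: [3.142, -0.0, 0.352]
force: [0.3, -0.2, 1.5]
width: 0.0212
```

```bash
python3 go.py 438 -10 45 20
```

```text
t 10.8333 pos [439.   -9.7  45.3] rot [ 1.800e+02 -3.000e-02  2.018e+01] F [ 0.3 -0.2  1.5] M [-0.11 -0.08  0.03] w 21.2
turn deg [ 0.   -0.03  0.18] shift (target axes) [-1.  -0.1  0.3]
```

arm_command:
  motion:
    - [[0,0,-3],[0,0,0],0]
    - [[0,0,-3],[0,0,0],0]
    - [[0,0,-4],[0,0,0],0]
    - [[0,0,-5],[0,0,0],0]
    - [[0,0,-10],[0,0,0],0]
    - [[0,0,-15],[0,0,0],0]
    - [[0,0,-20],[0,0,0],0]
    - [[0,0,-20],[0,0,0],0]
    - [[0,0,-20],[0,0,0],0]
    - [[0,0,-10],[0,0,0],0]
    - [[0,0,0],[0,0,0],0]
    - [[0,0,0],[0,0,0],0]

```text
t: 11.83
eef_pos: [0.4391, -0.0096, 0.1558]
ee_rot: [-3.141, -0.002, 0.352]
force: [-0.7, 0.6, -1.2]
width: 0.0216
```

```bash
python3 go.py 399.7 -246.7 120 -19; python3 -c "
from h import *
a=arm.grab_frame('top')[:,:,::-1];b=arm.grab_frame('side')[:,:,::-1]
cv2.imwrite('pics/a5.png',a);cv2.imwrite('pics/b5.png',b)
o=np.hstack([cv2.resize(a[150:300,270:420],(400,400)),cv2.resize(b[150:300,250:400],(400,400))]);cv2.imwrite('pics/g5.png',o)"
```

```text
t 11.8333 pos [439.1  -9.6 155.8] rot [-1.7998e+02 -1.2000e-01  2.0170e+01] F [-0.7  0.6 -1.2] M [-0.08  0.06  0.  ] w 21.6
turn deg [-0.06 -0.11 39.17] shift (target axes) [ 39.9 237.   35.8]
```

View pics/g5.png

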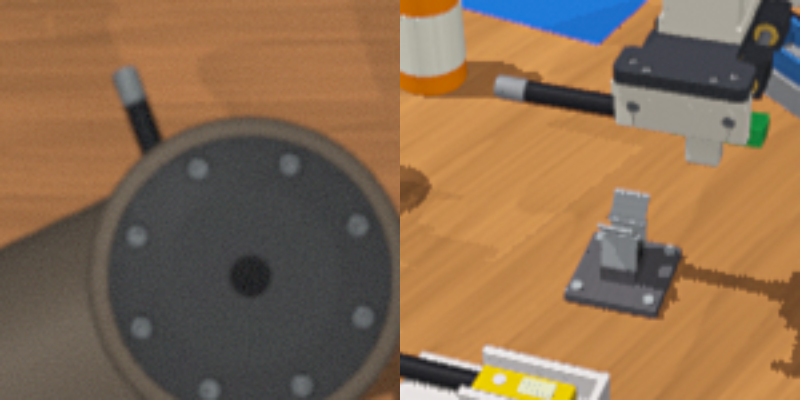

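The probe is out of the clip, level, and held by the cap; the clip is empty and the yellow probe is still in its slot. Now I'll turn and carry it to the trough.

arm_command:
  motion:
    - [[0,0,0],[0,0,3.2],0]
    - [[0,0,0],[0,0,6],0]
    - [[0,0,0],[0,0,6],0]
    - [[0,0,0],[0,0,6],0]
    - [[0,0,0],[0,0,6],0]
    - [[0,0,0],[0,0,6],0]
    - [[0,0,0],[0,0,6],0]
    - [[4,17,0],[0,0,0],0]
    - [[4,22,0],[0,0,0],0]
    - [[4,22,0],[0,0,0],0]
    - [[4,22,0],[0,0,0],0]
    - [[4,22,0],[0,0,0],0]
    - [[4,22,0],[0,0,0],0]
    - [[4,22,0],[0,0,0],0]
    - [[4,22,0],[0,0,0],0]
    - [[4,22,0],[0,0,0],0]
    - [[4,22,0],[0,0,0],0]
    - [[0,22,10],[0,0,0],0]
    - [[0,0,10],[0,0,0],0]
    - [[0,0,10],[0,0,0],0]

```text
t: 13.6
eef_pos: [0.3982, -0.2478, 0.1235]
ee_rot: [3.141, 0.002, -0.335]
force: [0.1, -0.1, -1.7]
width: 0.0216
```

arm_command:
  motion:
    - [[0,0,0],[0,0,0],0]
    - [[0,0,0],[0,0,0],0]

```text
t: 13.77
eef_pos: [0.3985, -0.2468, 0.124]
ee_rot: [3.141, 0.003, -0.332]
force: [0.5, 0.8, -0.2]
width: 0.0215
```

```bash
python3 go.py 401.1 -247.2 39 -19; python3 -c "
from h import *
a=arm.grab_frame('top')[:,:,::-1];b=arm.grab_frame('side')[:,:,::-1]
cv2.imwrite('pics/a6.png',a);cv2.imwrite('pics/b6.png',b)
o=np.hstack([cv2.resize(a[170:290,430:550],(400,400)),cv2.resize(b[110:230,340:460],(400,400))]);cv2.imwrite('pics/g6.png',o)"
```

```text
t 13.7667 pos [ 398.5 -246.8  124. ] rot [ 1.7997e+02  1.7000e-01 -1.9040e+01] F [ 0.5  0.8 -0.2] M [ 0.04 -0.04 -0.06] w 21.5
turn deg [ 0.03  0.17 -0.04] shift (target axes) [ 2.5 -0.5 85. ]
```

View pics/g6.png

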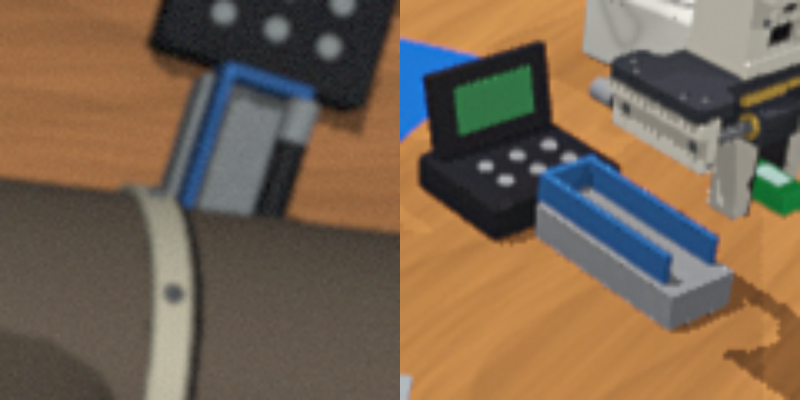

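The probe hangs above the trough, and parallax shifts it right in the top view. I'll compute its true line from the tip at crop (300,100) and the shaft centre at (283,180).

Run:
```python
from h import *
u=np.array([np.cos(np.radians(19)),-np.sin(np.radians(19))]);n=np.array([-u[1],u[0]]);m=np.array([507.5,-283.8])
for p in((301,98),(294,140),(283,180),(274,208)):
    W=ray("top",(430+p[0]*.3-.35,170+p[1]*.3-.35),.121)[:2]*1000;print(p,W.round(1),"trough x,y",((W-m)@u).round(1),((W-m)@n).round(1))
```

```text
(301, 98) [ 544.4 -293.5] trough x,y 38.1 2.8
(294, 140) [ 523.5 -289.2] trough x,y 16.9 0.1
(283, 180) [ 503.6 -283.1] trough x,y -3.9 -0.6
(274, 208) [ 489.8 -278.1] trough x,y -18.6 -0.4
```

arm_command:
  motion:
    - [[2.5,-0.5,10],[0,0,0],0]
    - [[0,0,15],[0,0,0],0]
    - [[0,0,15],[0,0,0],0]
    - [[0,0,15],[0,0,0],0]
    - [[0,0,10],[0,0,0],0]
    - [[0,0,8],[0,0,0],0]
    - [[0,0,5],[0,0,0],0]
    - [[0,0,4],[0,0,0],0]
    - [[0,0,0],[0,0,0],0]
    - [[0,0,0],[0,0,0],0]

```text
t: 14.7
eef_pos: [0.4022, -0.2472, 0.0432]
ee_rot: [3.142, -0.0, -0.332]
force: [0.0, 0.5, -1.2]
width: 0.0212
```

```bash
python3 go.py 401.1 -247.2 39 -19
```

```text
t 14.7 pos [ 402.2 -247.2   43.2] rot [ 1.800e+02 -2.000e-02 -1.901e+01] F [ 0.   0.5 -1.2] M [-0.02  0.1   0.  ] w 21.2
turn deg [ 0.   -0.02 -0.01] shift (target axes) [-1.   0.3  4.2]
```

arm_command:
  motion:
    - [[0,0,2],[0,0,0],0]
    - [[0,0,2],[0,0,0],0]
    - [[0,0,0],[0,0,0],0]
    - [[0,0,0],[0,0,0],0]

```text
t: 15.03
eef_pos: [0.4025, -0.2473, 0.0396]
ee_rot: [-3.141, -0.001, -0.332]
force: [-0.3, 0.6, 3.5]
width: 0.0218
```

```bash
python3 go.py 401.1 -247.2 39 -19; python3 -c "
from h import *
a=arm.grab_frame('top')[:,:,::-1];b=arm.grab_frame('side')[:,:,::-1]
cv2.imwrite('pics/a7.png',a)
o=np.hstack([cv2.resize(a[170:290,430:550],(400,400)),cv2.resize(b[110:230,340:460],(400,400))]);cv2.imwrite('pics/g7.png',o)"
```

```text
t 15.0333 pos [ 402.5 -247.3   39.6] rot [-1.7999e+02 -7.0000e-02 -1.9010e+01] F [-0.3  0.6  3.5] M [0.23 0.16 0.04] w 21.8
turn deg [-0.01 -0.07 -0.01] shift (target axes) [-1.3  0.3  0.6]
```

View pics/g7.png

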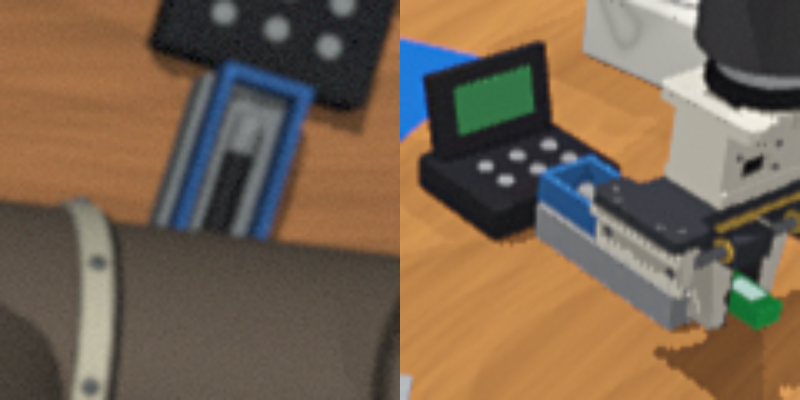

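The sensor end lies between the blue walls, and 3.5 N up shows floor contact. I'll release and retreat.

arm_command:
  motion:
    - [[0,0,0],[0,0,0],0.3]
    - [[0,0,0],[0,0,0],0.4]
    - [[0,0,0],[0,0,0],0.5]
    - [[0,0,0],[0,0,0],0.5]
    - [[0,0,0],[0,0,0],0.5]
    - [[0,0,-5],[0,0,0],0.5]
    - [[0,0,-15],[0,0,0],0.5]
    - [[0,0,-25],[0,0,0],0.5]
    - [[0,0,-30],[0,0,0],0.5]
    - [[0,0,-30],[0,0,0],0.5]
    - [[0,0,-30],[0,0,0],0.5]
    - [[0,-30,0],[0,0,0],0.5]
    - [[0,-30,0],[0,0,0],0.5]
    - [[0,-30,0],[0,0,0],0.5]
    - [[0,-30,0],[0,0,0],0.5]
    - [[0,-30,0],[0,0,0],0.5]
    - [[0,-30,0],[0,0,0],0.5]
    - [[0,-30,0],[0,0,0],0.5]
    - [[0,-30,0],[0,0,0],0.5]
    - [[0,0,0],[0,0,0],0.5]

```text
t: 16.8
eef_pos: [0.4821, -0.0168, 0.1747]
ee_rot: [-3.141, -0.002, -0.329]
force: [0.8, 0.4, 0.7]
width: 0.0437
```

```bash
python3 -c "
from h import *
a=arm.grab_frame('top')[:,:,::-1];b=arm.grab_frame('side')[:,:,::-1]
cv2.imwrite('pics/a8.png',a);cv2.imwrite('pics/b8.png',b)
o=np.hstack([cv2.resize(a[170:290,430:550],(400,400)),cv2.resize(b[110:350,250:490],(400,400))]);cv2.imwrite('pics/g8.png',o)"; python3 cap.py 8 .044 440 505 220 310 390 480 160 240
```

```text
top [479.5 285.3] [13.9 36.4]
cap centre [ 401.4 -243.1   44. ] yaw [np.float64(160.9), np.float64(71.8)] len 65.1 24.5
side [439.7 197.5] [29.4 11.1]
tri [ 400.6 -245.2   37.1]
```

View pics/g8.png

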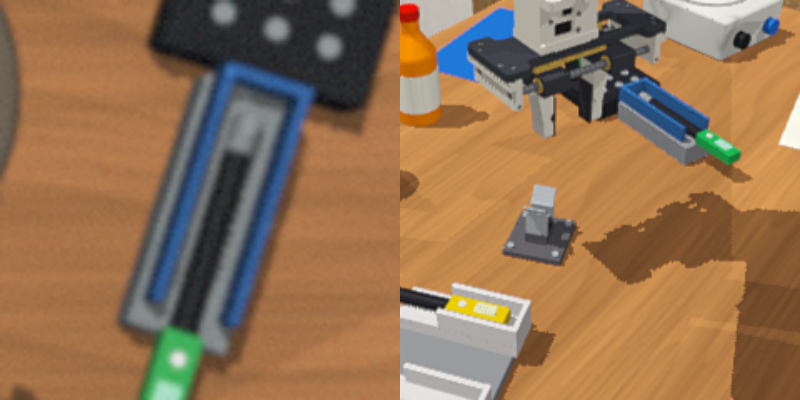

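The probe lies level in the trough, sensor end towards the meter, with the cap out at the open end. The yellow probe is in its slot and the gripper is clear.

```bash
python3 -c "
from station import arm
print(arm.job_done())"
```

```text
the job is handed in; nothing more can be done
None
```

The job is done and handed in at about 17 s of the 48 s allowed. I took the green probe by its sensor end, about 51 mm from its middle, pressed it home in the clip and let go. Then I gripped the cap on the other side, pulled it straight up and laid it in the trough.

- **In the clip:** after I let go, the cap stayed at z ≈ 42 mm. That matches the held height, so the probe was seated.
- **In the trough:** the cap centre measured (400.6, -245.2, 37) mm, against a target of (400.2, -246.8, 36) mm. The last picture shows the sensor end between the blue walls, the cap sticking out at the open end, the yellow probe in its slot and the gripper touching nothing.
- **Checks that disagreed:** one check of the cap's position failed because the top view picked up the meter's green display. I repeated it on a narrower area and it agreed with the expected position to about 2 mm. The two trough wall edges put its centre line about 3 mm apart, so I used the average; this is well within the trough's clearance.

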